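Ratchet a gauge tight in the bench clamp

TASK

Stand the digital pressure gauge upright in the bench clamp with its square foot between the jaws, then swing the clamp's red-knobbed ratchet lever back and forth until the jaw holds the gauge firmly: stop when the knob pushes back with about 9 N, as heavier pulling (14 N and up) would crush the gauge. Finish with the lever swung back to its parked position and everything let go, and leave the other things on the bench where they are.

Things in the scene. Friction and masses are not known exactly. Their poses are not given: they have to be found in the camera images.
- clamp: bench clamp screwed to the bench: black base plate 12 mm thick (x -70..100, y -180..140 mm in its frame), origin at the underside, z up. Along its y axis, from -y to +y: toothed ratchet wheel with lever, moving jaw (52 mm wide, top at 46 mm), gap for the gauge, blue backstop with its face at y +90 mm. The wheel drives the jaw to +y by a rack, 5.9 mm per notch
- jaw_open (a point): fixed point at clamp x 0, y +12 mm, 30 mm up: the face of the moving jaw's brass pad when fully open. The pad starts 3 to 26 mm further towards the backstop (not measured), so the gap for the 40 mm foot is 52 to 75 mm. The pad is sprung: it presses with 25 N once pushed back, and 4 N more per mm of jaw advance. Firm: 30 to 100 N between gauge and backstop; 115 N crushes it
- hub (a point): point on the vertical axis of wheel and lever (clamp frame x 0, y -110 mm), on top of the lever's hub, 58 mm up. The wheel, 96 mm across with 16 saw teeth (0.393 rad a notch), is turned clockwise (seen from above) by the lever, at most two notches a swing; on the swing back the lever clicks freely over the teeth and a second pawl keeps the wheel at the last notch completed
- nest (a point): point on the top of the base plate (12 mm up) where the middle of the gauge's foot is to stand: 23 mm from the backstop's face, so that 3 mm remain between foot and backstop. Its axes are the clamp's
- backstop: fixed blue jaw of the clamp, 56 mm wide, 36 mm high on the plate (top at 48 mm over the bench); origin at the lower edge of its face, which looks to the clamp's -y
- lever (a joint): ratchet lever, from 0 (parked, at its stop) to 0.9 rad (other stop); growing = clockwise seen from above = advancing. At angle q it points, in the clamp's frame, along pi + 0.45 - q (counter-clockwise from +x), about to -x. It stays where it is left. Its own drag at the knob is 1 to 3 N (felt less when standing still); a jaw force of 100 N adds 11.5 N when advancing, nothing when swung back
- knob_mid (a point): middle of the upright red knob on the lever, a cylinder 26 mm across and 56 mm tall (z 56-112 mm over the bench, middle at 84 mm), 130 mm from the lever's axis; it turns freely on its pin; the lever bar under it ends at 54 mm height
- gauge_mid (a point): the digital gauge, point half-way up its 138 mm on its middle line (69 mm above its underside), z up. Square steel foot 40 x 40 mm, 36 mm tall; thin neck; above it a round aluminium head 76 mm across and 34 mm thick, flat faces along the gauge's x (display to -x), its centre 31 mm above this point. 0.45 kg; starts on the bench to the right
- gauge: the same gauge, origin at the middle of its foot's underside
- dial_gauge: small black dial gauge with a white face, 106 mm tall, 60 mm wide; not needed, to be left alone; origin at its underside
- valve: small steel valve, 64 mm tall, with a 44 mm blue handwheel on top; not needed, to be left alone; origin at its underside
- adapter: stepped brass adapter, 32 mm across, 38 mm tall; not needed, to be left alone; origin at its underside
- weight_a: black disc weight, 110 mm across, 30 mm tall; not needed, to be left alone; origin at its underside
- weight_b: black disc weight, 90 mm across, 28 mm tall; not needed, to be left alone; origin at its underside
- wrench: steel wrench lying on the bench; not needed, to be left alone; origin at its underside
- screwdriver: red screwdriver lying on the bench; not needed, to be left alone; origin at its underside

How it is judged:
By the outcome, as a careful person would: the job done as asked, in the order asked, and still so for the second after the job is handed in, with the robot touching nothing.
It also fails if it takes over 72 s, if anything falls off the work surface, if the arm or the gripper's body presses on something with over 40 N, if the wrist force passes 120 N, or if a joint passes its speed limit or range.

ROBOT

A 7-joint arm with a two-finger parallel gripper is mounted at the origin on the work surface. World frame = base frame: x ahead of the robot, y to its left, z up, the work surface at z = 0. Lengths are in m, angles in rad, forces in N, time in s.
With the tool pointing down it reaches from about 0.425 to 0.975 m from the base axis. Payload 16.7 kg.
Tool frame: the origin (TCP) lies between the finger pads; the fingertips stand 8 mm ahead of it and the grasp point (between the pads) lies 11 mm behind it; y points along the fingers, x is the direction in which the jaws open and shut, and the axes are right-handed (so a half turn about y gives the same grasp; the last joint's range is limited). The gripper opens to 85 mm and grips with 20 to 120 N. Pads are 22 mm wide; open, the fingers measure 114 mm over their backs; the gripper's body (76 mm by 85 mm) begins 54 mm behind the grasp point. The pads swing forward as they close: fully open they stand 13 mm farther back than shut.
Start: joints at [-1.258, 0.426, 0.074, 1.606, -0.034, 1.111, -0.067], TCP at [0.301, 0.604, 0.239] pointing down, gripper open.
Joint ranges: [-2.85, 2.85], [-0.5, 2.14], [-1.23, 1.37], [0.21, 2.46], [-1.02, 4.16], [0.16, 2.05], [-2.73, 2.73]. Speed limits (rad/s): [1.89, 1.89, 2.39, 2.39, 3.01, 3.01, 3.01].

INTERFACE

Orientations are given as a unit quaternion [x, y, z, w].
In Python, from rig import * gives the robot as it stands.
- The arm moves only by the shell command python3 -m jog 'ROWS'. ROWS is JSON, one flat list of numbers, 7 for each row, row after row: the turn, a rotation vector about the tool's x, y, z in rad, then the shift along the tool's x, y, z in m, then the gripper's target within -1 to 1 (fully open at 1, half-way at 0, shut at -1). A call has 1 to 12 rows; each row is the pose to reach, as a shift and turn from the pose commanded when the call began, along the tool's axes at that moment; what a row does not reach only later rows make up. A row lasts 1/10 s, in which the tool goes at most 50 mm and 8.59 degrees, less where a joint would pass 70% of its speed; a pose out of reach is approached as far as the arm can. A call with a gripper value outside its range is refused whole. The fingers move at their own pace and stop on an object; the grip force is fixed at half the most. Time passes only in rows, so rows that repeat a pose let the fingers close. It gives the time, the measured TCP pose, the force and the opening at its end, in the units of the state.
- read_state(): the state, without advancing time (a new reading comes with each control period).
- snapshot(name): name is "scene" or "top" or "wrist"; returns a dict with "pixels" (384x512x3 uint8, blue, green, red), "vfov" (degrees; the focal length in pixels is half the picture's height over the tangent of half this angle, whatever the lens; pixels are square), "cx", "cy" (the principal point, pixels), "extrinsics" (4x4, takes a point from world to camera coordinates). Camera axes: x right, y down, z forward; pixel columns grow to the right and rows downward; lengths in m; the calibration is good to about 2 mm. A picture is of the moment at which its call begins. There is no depth.
- close_job(): hands the job in, once; it reports no verdict.
The state is a dict: "t": time; "q": joint angles; "joint_vel": joint speeds; "tau": joint torques, N m; "tcp_pos": TCP position; "tool_rot": TCP orientation; "ft_force": force on the tool from outside, world axes, zero at the start; "wrist_torque": the same for the moment, N m; "finger_gap": opening from 0.0 (shut) to 1.0 (fully open).
Only numpy, scipy, OpenCV 4.12 (cv2) and the standard library are available. Lean on these libraries where they do the work, as an engineer would, in place of code of your own. Each camera call takes 0.05 s, during which the arm holds its last target. There are 200 camera calls.

## Working session

There is one attempt and no reset: what is moved stays moved. The work goes in short steps, Python scripts to look and compute and a shell command to move; the robot and the scene stay as the last step left them, time stands still between calls to the robot, and variables do not carry over. Pictures are saved under pics/ and viewed, about 8 in all and at most 12, crops included, and the job is handed in when it is done.

```bash
mkdir -p pics; ls; cat > h.py <<'E'
from rig import *
import numpy as np, cv2
from scipy.spatial.transform import Rotation as R
def snap(n,f):
    s=snapshot(n); cv2.imwrite('pics/'+f,s['pixels']); 
    import pickle; pickle.dump(s,open('pics/'+f+'.pkl','wb')); return s
def load(f):
    import pickle; return pickle.load(open('pics/'+f+'.pkl','rb'))
def cam(s):
    f=s['pixels'].shape[0]/2/np.tan(np.radians(s['vfov'])/2); E=np.array(s['extrinsics']); return f,E
def proj(s,P):
    f,E=cam(s); c=E[:3,:3]@np.array(P,float)+E[:3,3]; return np.array([s['cx']+f*c[0]/c[2],s['cy']+f*c[1]/c[2]])
def ray(s,u,v,z):
    f,E=cam(s); d=E[:3,:3].T@np.array([(u-s['cx'])/f,(v-s['cy'])/f,1]); o=-E[:3,:3].T@E[:3,3]
    return o+d*(z-o[2])/d[2]
def rel(p,rot):
    "shift in tool axes to world p, and turn rotvec to world R rot"
    st=read_state(); R0=R.from_quat(st['tool_rot']); 
    print('shift',R0.inv().apply(np.array(p)-st['tcp_pos']).round(4),'turn',(R0.inv()*rot).as_rotvec().round(4))
E
python3 - <<'E'
from h import *
a=snap('scene','a.png');b=snap('top','b.png')
for s in(a,b):
  f,E=cam(s);print(f,s['cx'],s['cy'],(-E[:3,:3].T@E[:3,3]).round(3),E[:3,:3].round(2).tolist())
st=read_state();print({k:np.round(v,3).tolist() for k,v in st.items()})
print(R.from_quat(st['tool_rot']).as_matrix().round(3))
E
```

```text
pics
352.464817551744 256.5540327575654 195.85767183652416 [ 1.073 -0.575  0.827] [[0.75, 0.66, -0.02], [0.46, -0.54, -0.71], [-0.48, 0.52, -0.71]]
449.1663289244973 256.6581438757892 184.87801801558442 [ 0.428 -0.004  1.394] [[0.01, -1.0, -0.0], [-0.99, -0.01, -0.11], [0.11, 0.0, -0.99]]
{'t': 0.1, 'q': [-1.257, 0.427, 0.074, 1.607, -0.034, 1.111, -0.067], 'joint_vel': [0.001, -0.002, -0.0, -0.002, 0.001, -0.001, 0.0], 'tau': [0.01, -95.155, 3.773, -46.44, 0.02, 0.007, 0.0], 'tcp_pos': [0.301, 0.604, 0.239], 'tool_rot': [0.602, 0.372, -0.372, -0.601], 'ft_force': [-0.387, -0.357, 0.051], 'wrist_torque': [-0.029, 0.011, -0.012], 'finger_gap': 0.998}
[[ 0.447 -0.    -0.895]
 [ 0.895 -0.001  0.447]
 [-0.001 -1.    -0.   ]]
```

View pics/a.png

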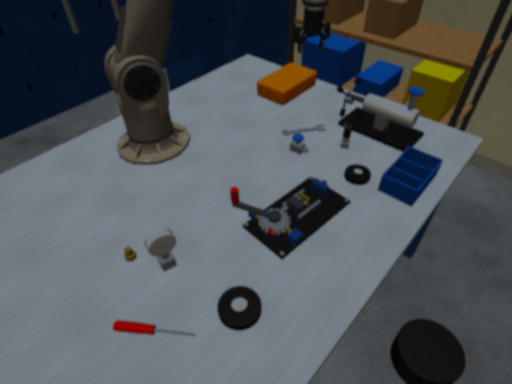

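View pics/b.png

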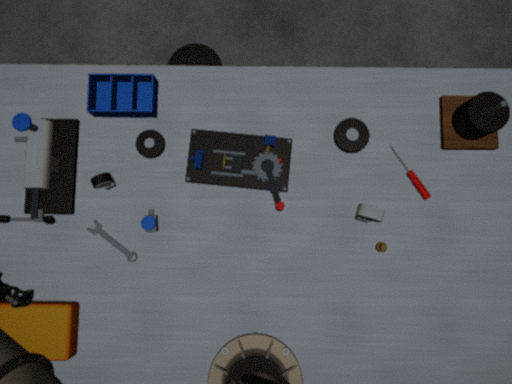

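```bash
python3 - <<'E'
from h import *
b=load('b.png')['pixels'];a=load('a.png')['pixels']
g=lambda im,x,y,w,h,k:cv2.resize(np.clip(im[y:y+h,x:x+w]*1.8,0,255).astype('u1'),None,fx=k,fy=k,interpolation=cv2.INTER_CUBIC)
c1=g(b,180,120,120,95,5); c2=g(b,345,190,60,70,4)
c3=g(a,120,170,240,130,2.5)
o=np.zeros((800,860,3),'u1');o[:475,:600]=c1;o[:280,610:850]=c2;o[475:800,:600]=c3
cv2.imwrite('pics/c.png',cv2.resize(o,(644,600)));cv2.imwrite('pics/c1.png',c1)
E
```

```text
(no output)
```

View pics/c.png

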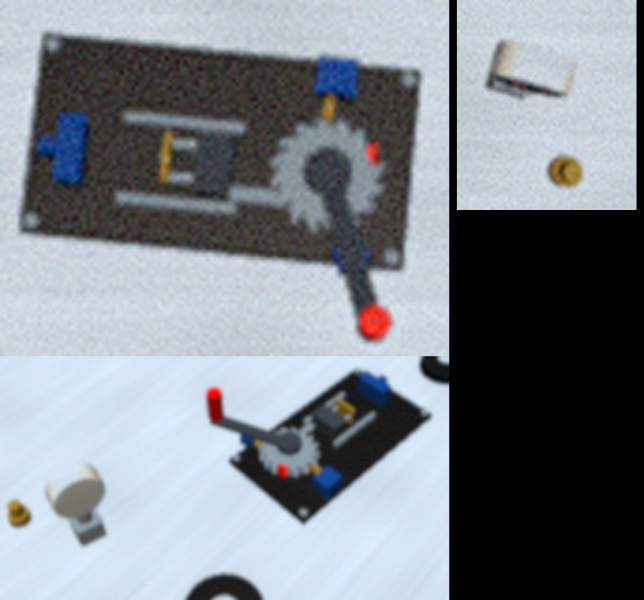

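```bash
python3 - <<'E'
from h import *
from scipy.optimize import least_squares
b=load('b.png');a=load('a.png')
uv=np.array([(44,33),(420,71),(402,269),(21,231)],float)/[3.745,3.75]+[180,120]
C=np.array([(.1,.14),(.1,-.18),(-.07,-.18),(-.07,.14)])
uva=np.array([(233,460),(304,522),(431,415),(358,372)],float)  # scene display
uva=(uva-[0,356])/[1.872,1.875]+[120,170]
Ca=np.array([(-.07,-.18),(.1,-.18),(.1,.14),(-.07,.14)])
def W(p,c,z): 
    r=np.array([[np.cos(p[2]),-np.sin(p[2])],[np.sin(p[2]),np.cos(p[2])]])@c; return [p[0]+r[0],p[1]+r[1],z]
def res(p): return np.concatenate([(proj(b,W(p,c,.012))-m) for c,m in zip(C,uv)]+[(proj(a,W(p,c,.012))-m)*.6 for c,m in zip(Ca,uva)])
r=least_squares(res,[.55,0.05,0]);print('clamp',r.x.round(4),r.fun.round(1))
p=r.x; np.save('clamp.npy',p)
q=lambda d:0.45+np.pi-d
for nm,c,z in(('nest',(0,.067),.012),('hub',(0,-.11),.058),('knob0',(.13*np.cos(q(0)),-.11+.13*np.sin(q(0))),.084),('knob.9',(.13*np.cos(q(.9)),-.11+.13*np.sin(q(.9))),.084)):
    w=np.array(W(p,np.array(c),z));print(nm,w.round(4),np.hypot(w[0],w[1]).round(3),proj(b,w).round(1))
k=np.array((374,322))/[3.745,3.75]+[180,120];print('knob seen',ray(b,*k,.112).round(4))
f=lambda x,y,z:ray(b,345+(x-457)/3,190+y/3,z)
c=f(533,68,.11);e=f(575,50,.12)-f(500,40,.12);print('gauge',c.round(3),'ydir',np.degrees(np.arctan2(e[0],-e[1])).round(1), 'len',np.linalg.norm(e).round(3), np.hypot(*c[:2]))
print('foot scene', ray(a,(88)/1.872+120,(533-356)/1.875+170,.018))
E
```

```text
clamp [ 0.6532  0.0778 -0.0907] [-0.4 -1.   0.6 -1.2  0.4 -0.3 -0.7 -0.4 -2.2 -0.7 -0.6 -0.5  0.1 -0.8
 -0.8 -2.1]
nest [0.6592 0.1445 0.012 ] 0.675 [210.8 161.4]
hub [ 0.6432 -0.0318  0.058 ] 0.644 [267.7 164.6]
knob0 [ 0.5215 -0.0775  0.084 ] 0.527 [283.3 204.5]
knob.9 [0.5318 0.0351 0.084 ] 0.533 [244.8 200.7]
knob seen [ 0.5155 -0.0662  0.112 ]
gauge [ 0.499 -0.324  0.11 ] ydir -7.1 len 0.071 0.5949147814645781
foot scene [ 0.51590513 -0.33448784  0.018     ]
```

```bash
python3 -m jog '[0,1.2,0,-0.326,-0.03,-0.475,1, 0,1.2,0,-0.326,-0.03,-0.475,1, 0,1.2,0,-0.326,-0.03,-0.475,1, 0,1.2,0,-0.326,-0.03,-0.475,1, 0,1.2,0,-0.326,-0.03,-0.475,1, 0,1.2,0,-0.326,-0.03,-0.475,1, 0,1.2,0,-0.326,-0.03,-0.475,1, 0,1.2,0,-0.326,-0.03,-0.475,1, 0,1.2,0,-0.326,-0.03,-0.475,1, 0,1.2,0,-0.326,-0.03,-0.475,1, 0,1.2,0,-0.326,-0.03,-0.475,1, 0,1.2,0,-0.326,-0.03,-0.475,1]'
python3 - <<'E'
from h import *
rel([.495,-.325,.28],R.from_matrix(np.array([[np.cos(-.12),0,-np.sin(.12)],[np.sin(-.12),0,-np.cos(.12)],[0,-1,0]]).T.T))
print(R.from_quat(read_state()['tool_rot']).as_matrix().round(3))
E
```

```text
t: 1.3
tcp_pos: [0.5821, 0.0958, 0.2696]
tool_rot: [0.707, -0.034, 0.034, -0.706]
ft_force: [-0.5, 0.7, -0.8]
finger_gap: 0.999Traceback (most recent call last):
  File "<stdin>", line 2, in <module>
  File "scipy/spatial/transform/_rotation.pyx", line 1143, in scipy.spatial.transform._rotation.Rotation.from_matrix
ValueError: Non-positive determinant (left-handed or null coordinate frame) in rotation matrix 0: [[ 0.99280864  0.         -0.11971221]
 [-0.11971221  0.         -0.99280864]
 [ 0.         -1.          0.        ]].
```

```bash
python3 -m jog '[0,0.02,0,-0.047,-0.01,-0.427,1, 0,0.02,0,-0.047,-0.01,-0.427,1, 0,0.02,0,-0.047,-0.01,-0.427,1, 0,0.02,0,-0.047,-0.01,-0.427,1, 0,0.02,0,-0.047,-0.01,-0.427,1, 0,0.02,0,-0.047,-0.01,-0.427,1, 0,0.02,0,-0.047,-0.01,-0.427,1, 0,0.02,0,-0.047,-0.01,-0.427,1, 0,0.02,0,-0.047,-0.01,-0.427,1, 0,0.02,0,-0.047,-0.01,-0.427,1]'
cat >> h.py <<'E'
def yaw(t): c,s=np.cos(t),np.sin(t); return R.from_matrix([[c,0,-s],[s,0,c],[0,-1,0]])
E
python3 - <<'E'
from h import *
s=snap('wrist','w1.png');f,E=cam(s);print(f,(-E[:3,:3].T@E[:3,3]).round(3),E[:3,:3].round(2).tolist(),read_state()['tcp_pos'])
im=np.clip(s['pixels']*1.7,0,255).astype('u1')
for h in (.138,.1):
  for t in np.linspace(0,6.28,5): pass
for z,c in((.138,(0,0,255)),(.1,(0,255,0)),(.0,(255,0,0))):
  u=proj(s,[.499,-.324,z]);cv2.circle(im,tuple(int(v) for v in u),3,c,-1);print(z,u)
cv2.imwrite('pics/w1v.png',im)
E
```

```text
t: 2.3
tcp_pos: [0.4926, -0.3253, 0.2794]
tool_rot: [0.707, -0.042, 0.042, -0.705]
ft_force: [-0.8, -0.3, 0.6]
finger_gap: 1.0
317.610616470618 [ 0.501 -0.242  0.415] [[0.99, -0.12, 0.0], [-0.11, -0.94, 0.33], [-0.04, -0.32, -0.95]] [ 0.49357458 -0.32279421  0.27910735]
0.138 [261.63599687 182.191986  ]
0.1 [260.736255   171.62468499]
0.0 [259.10500388 152.46594392]
```

View pics/w1v.png

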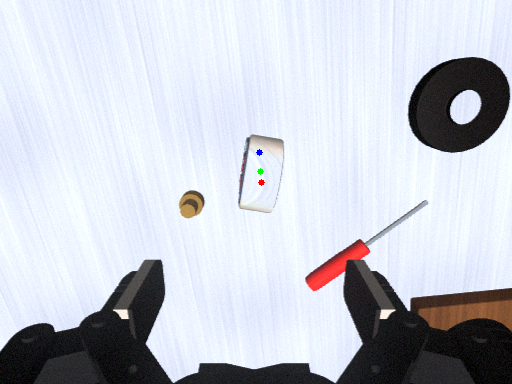

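```bash
python3 - <<'E'
from h import *
from scipy.optimize import least_squares
s=load('w1.png')
t=np.linspace(0,2*np.pi,181)
def circ(p,dx): 
    c,sn=np.cos(p[2]),np.sin(p[2]); y=.038*np.cos(t); z=.1+.038*np.sin(t)
    return np.array([proj(s,[p[0]+c*dx-sn*a,p[1]+sn*dx+c*a,b]) for a,b in zip(y,z)])
m=np.array([(250,136),(240,210),(283,142),(271,212)])
def res(p):
    o=[]
    for i,dx in enumerate((-.017,.017)):
        P=circ(p,dx); o+=[P[P[:,1].argmin()]-m[2*i],P[P[:,1].argmax()]-m[2*i+1]]
    return np.concatenate(o)
r=least_squares(res,[.499,-.324,-.12],diff_step=1e-3);print(r.x.round(4),r.fun.round(1))
im=np.clip(s['pixels']*1.5,0,255).astype('u1')
for dx,c in((-.017,(0,0,255)),(.017,(0,160,0))): cv2.polylines(im,[(circ(r.x,dx)*8).astype(int)],True,c,1,cv2.LINE_AA,3)
cv2.imwrite('pics/w1f.png',cv2.resize(im[110:240,170:330],None,fx=3,fy=3))
rel([r.x[0],r.x[1],.1],yaw(r.x[2]))
E
```

```text
[ 0.4986 -0.3279 -0.2706] [-0.1 -0.5 -1.  -0.3  0.1 -1.3  1.   2.4]
shift [ 0.0057  0.1791 -0.0044] turn [ 0.0007  0.1547 -0.0007]
```

View pics/w1f.png

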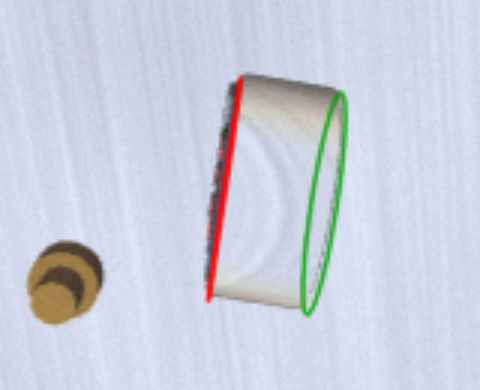

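```bash
python3 -m jog '[0,0.15,0,0.006,0.05,-0.0045,1, 0,0.155,0,0.006,0.09,-0.0045,1, 0,0.155,0,0.006,0.14,-0.0045,1, 0,0.155,0,0.006,0.186,-0.0045,1, 0,0.155,0,0.006,0.186,-0.0045,1, 0,0.155,0,0.006,0.186,-0.0045,-1, 0,0.155,0,0.006,0.186,-0.0045,-1, 0,0.155,0,0.006,0.186,-0.0045,-1, 0,0.155,0,0.006,0.186,-0.0045,-1, 0,0.155,0,0.006,0.186,-0.0045,-1, 0,0.155,0,0.006,0.186,-0.0045,-1, 0,0.155,0,0.006,0.186,-0.0045,-1]'
python3 - <<'E'
from h import *
print(read_state()['tcp_pos'],yaw(-.27).inv().apply([0,0,0]))
s=snap('scene','g.png');cl=np.load('clamp.npy')
n=np.array([.6592,.1445,0]);rel([*n[:2],.25],yaw(cl[2]))
E
```

```text
t: 3.55
tcp_pos: [0.5007, -0.3262, 0.0954]
tool_rot: [-0.701, 0.093, -0.095, 0.701]
ft_force: [-5.5, 3.3, 18.9]
finger_gap: 0.389
[ 0.50068954 -0.32618011  0.09535104] [0. 0. 0.]
shift [ 0.0289 -0.1543  0.4959] turn [-0.0003 -0.1765  0.002 ]
```

```bash
python3 -m jog '[0,0,0,0,-0.04,0,-1, 0,0,0,0,-0.08,0,-1, 0,0,0,0,-0.12,0.01,-1, 0,-0.05,0,0.005,-0.16,0.04,-1, 0,-0.1,0,0.01,-0.18,0.085,-1, 0,-0.15,0,0.015,-0.2,0.13,-1, 0,-0.176,0,0.02,-0.205,0.18,-1, 0,-0.176,0,0.025,-0.205,0.23,-1, 0,-0.176,0,0.03,-0.205,0.28,-1, 0,-0.176,0,0.035,-0.205,0.33,-1, 0,-0.176,0,0.04,-0.205,0.375,-1, 0,-0.176,0,0.0475,-0.205,0.413,-1]'
python3 -m jog '[0,0,0,0,0,0,-1,0,0,0,0,0,0,-1]'
python3 - <<'E'
from h import *
s=snap('wrist','w2.png');t=snap('top','b2.png');cl=np.load('clamp.npy');print(read_state()['tcp_pos'],read_state()['finger_gap'])
im=np.clip(s['pixels']*1.7,0,255).astype('u1')
c,n=np.cos(cl[2]),np.sin(cl[2])
for x,y,z in((.1,.14,.012),(-.07,.14,.012),(.1,-.18,.012),(-.07,-.18,.012),(.028,.09,.048),(-.028,.09,.048),(0,.067,.012),(0,.067,.048)):
  u=proj(s,[cl[0]+c*x-n*y,cl[1]+n*x+c*y,z]);print((x,y,z),u.round(1));cv2.circle(im,tuple(int(v) for v in u),2,(0,0,255),-1)
cv2.imwrite('pics/w2v.png',cv2.resize(im,(800,600)))
E
```

```text
t: 4.8
tcp_pos: [0.6551, 0.0633, 0.2989]
tool_rot: [-0.706, 0.031, -0.032, 0.707]
ft_force: [0.0, -0.8, -4.8]
finger_gap: 0.385
t: 5.0
tcp_pos: [0.6548, 0.0611, 0.2983]
tool_rot: [0.707, -0.032, 0.031, -0.706]
ft_force: [0.4, -1.8, -5.4]
finger_gap: 0.392
[0.65463733 0.05896145 0.29874745] 0.38785048869996963
(0.1, 0.14, 0.012) [336.5  22.4]
(-0.07, 0.14, 0.012) [192.7  22.1]
(0.1, -0.18, 0.012) [318.1 260.4]
(-0.07, -0.18, 0.012) [205.6 260.3]
(0.028, 0.09, 0.048) [276.6  66. ]
(-0.028, 0.09, 0.048) [227.   65.9]
(0, 0.067, 0.012) [251.9  87.5]
(0, 0.067, 0.048) [251.8  87.6]
```

View pics/w2v.png

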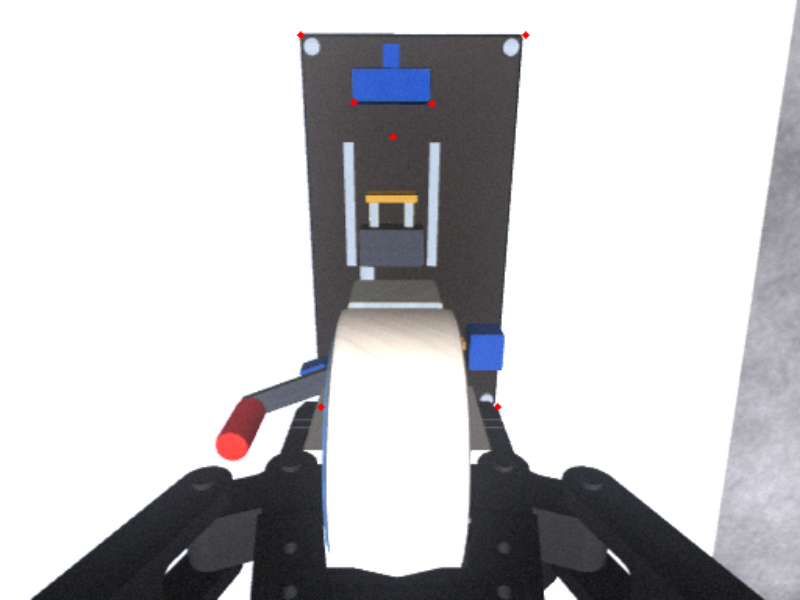

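```bash
python3 - <<'E'
from h import *
s=load('w2.png');k=.64
R0=R.from_quat(read_state()['tool_rot']);tc=np.array([.6548,.060,.2987])
for u,v,z in((350,279.5,.2033),(438,279.5,.2033),(349,303,.2393),(441,303,.2393)):
  w=ray(s,u*k,v*k,z);print(w.round(4),R0.inv().apply(w-tc).round(4))
for k2 in range(4): print(read_state()['tcp_pos'].round(4) if hasattr(read_state()['tcp_pos'],'round') else read_state()['tcp_pos'])
rel([.659,.1445,.1074],yaw(-.0907)); print(R0.as_matrix().round(3))
E
```

```text
[0.6332 0.0816 0.2033] [-0.0235  0.0954  0.0195]
[0.6755 0.0778 0.2033] [0.019  0.0954 0.0196]
[0.6359 0.0814 0.2393] [-0.0207  0.0594  0.0196]
[0.6739 0.078  0.2393] [0.0174 0.0594 0.0197]
[0.6546 0.059  0.2987]
[0.6546 0.059  0.2987]
[0.6546 0.059  0.2987]
[0.6546 0.059  0.2987]
shift [-0.0035  0.1913  0.0856] turn [ 0.0003 -0.0015  0.0001]
[[ 0.996  0.     0.092]
 [-0.092 -0.     0.996]
 [ 0.    -1.    -0.   ]]
```

```bash
python3 -m jog '[0,0,0,-0.002,0,0.045,-1, 0,0,0,-0.002,0.02,0.085,-1, 0,0,0,-0.002,0.065,0.085,-1, 0,0,0,-0.002,0.11,0.085,-1, 0,0,0,-0.002,0.15,0.085,-1, 0,0,0,-0.002,0.175,0.085,-1, 0,0,0,-0.002,0.185,0.085,-1, 0,0,0,-0.002,0.185,0.085,-1, 0,0,0,-0.002,0.185,0.085,-1]'
python3 -m jog '[0,0,0,0,0.002,0,-1,0,0,0,0,0.004,0,-1,0,0,0,0,0.004,0,-1]'
```

```text
t: 6.0
tcp_pos: [0.6617, 0.1444, 0.115]
tool_rot: [-0.706, 0.032, -0.033, 0.707]
ft_force: [0.1, -0.2, -4.8]
finger_gap: 0.388
t: 6.3
tcp_pos: [0.6609, 0.145, 0.1097]
tool_rot: [-0.706, 0.032, -0.032, 0.707]
ft_force: [-0.7, 0.4, -6.0]
finger_gap: 0.396
```

```bash
python3 -m jog '[0,0,0,0,0.0015,0,-1,0,0,0,0,0.003,0,-1,0,0,0,0,0.003,0,-1]'
python3 - <<'E'
from h import *
s=snap('scene','p1.png');w=snap('wrist','p1w.png')
a=np.clip(s['pixels'][150:270,220:380]*1.7,0,255).astype('u1');a=cv2.resize(a,(640,480),interpolation=cv2.INTER_CUBIC)
cv2.imwrite('pics/p1v.png',a);print(read_state()['tcp_pos'],read_state()['ft_force'])
E
```

```text
t: 6.6
tcp_pos: [0.6611, 0.1448, 0.1076]
tool_rot: [-0.706, 0.032, -0.032, 0.707]
ft_force: [-5.2, -0.9, 11.9]
finger_gap: 0.39
[0.66103742 0.1448462  0.10753506] [-5.51084082 -0.49381256 12.41853949]
```

View pics/p1v.png

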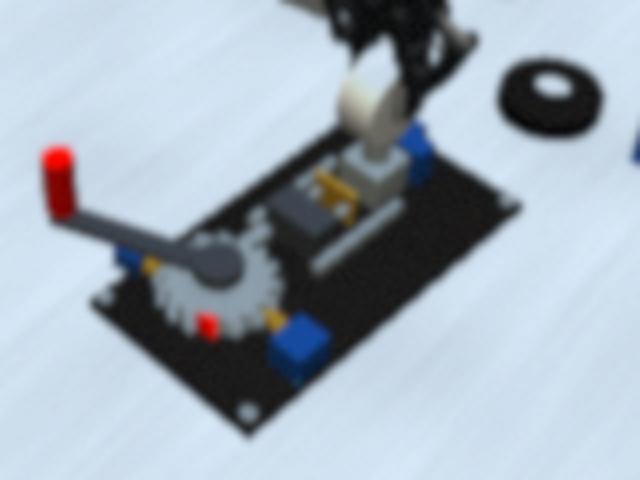

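```bash
python3 -m jog '[0,0,0,0,0,0,1,0,0,0,0,0,0,1,0,0,0,0,0,0,1,0,0,0,0,-0.03,0,1,0,0,0,0,-0.08,0,1,0,0,0,0,-0.13,0,1,0,0,0,0,-0.13,0,1]'
python3 - <<'E'
from h import *
cl=np.load('clamp.npy');c,n=np.cos(cl[2]),np.sin(cl[2])
s=load('w2.png');k=ray(s,232*.64,445*.64,.112)
b=load('b2.png'); im=b['pixels'].astype(int); m=((im[...,2]>2*im[...,1]+20)&(im[...,2]>60)).astype('u1')
N,L,st,ce=cv2.connectedComponentsWithStats(m)
print([(st[i,4],ce[i].round(1)) for i in range(1,N) if st[i,4]>8])
hub=np.array([cl[0]-n*-.11,cl[1]+c*-.11])
def lev(p): d=p[:2]-hub; q=np.pi+.45+cl[2]-np.arctan2(d[1],d[0]); return p.round(4),np.linalg.norm(d).round(4),((q+np.pi)%(2*np.pi)-np.pi).round(3)
print(hub.round(4),lev(k))
for i in range(1,N):
  if st[i,4]>8 and 260<ce[i][0]<300: print(lev(ray(b,*ce[i],.112)),lev(ray(b,*ce[i],.084)))
for q in(0,.1,.4,.8): a=np.pi+.45+cl[2]-q;print(q,(hub+.13*np.array([np.cos(a),np.sin(a)])).round(4))
print(read_state()['tcp_pos'])
E
```

```text
t: 7.4
tcp_pos: [0.6638, 0.1447, 0.2434]
tool_rot: [-0.705, 0.029, -0.036, 0.708]
ft_force: [-0.0, 0.2, 0.1]
finger_gap: 0.999
[(np.int32(10), array([278.7, 159.9])), (np.int32(209), array([418.3, 184.8])), (np.int32(55), array([279.3, 205.3]))]
[ 0.6432 -0.0318] (array([ 0.5173, -0.065 ,  0.112 ]), np.float64(0.1302), np.float64(0.101))
(array([ 0.6485, -0.0623,  0.112 ]), np.float64(0.031), np.float64(-1.383)) (array([ 0.6533, -0.0636,  0.084 ]), np.float64(0.0334), np.float64(-1.519))
(array([ 0.517 , -0.0645,  0.112 ]), np.float64(0.1304), np.float64(0.106)) (array([ 0.519 , -0.0658,  0.084 ]), np.float64(0.1288), np.float64(0.092))
0 [ 0.5215 -0.0775]
0.1 [ 0.5176 -0.0651]
0.4 [ 0.5133 -0.0265]
0.8 [0.5256 0.0237]
[0.66376037 0.14467124 0.24338661]
```

```bash
python3 -m jog '[0,0,0,-0.02,0,-0.045,1,0,0,0,-0.04,0,-0.09,1,0,0,0,-0.065,0,-0.13,1,0,0,0,-0.09,0,-0.165,1,0,0,0,-0.11,0,-0.2,1,0,0,0,-0.1242,0,-0.222,1,0,0,0,-0.1242,0,-0.222,1,0,0,0,-0.1242,0,-0.222,1,0,0,0,-0.1242,0,-0.222,1]'
python3 - <<'E'
from h import *
rel([.5172,-.065,.074],yaw(-.0907))
s=snap('scene','p2.png')
a=np.clip(s['pixels'][150:270,220:380]*1.7,0,255).astype('u1');a=cv2.resize(a,(640,480),interpolation=cv2.INTER_CUBIC)
cv2.imwrite('pics/p2v.png',a)
w=snap('wrist','p2w.png');w=np.clip(w['pixels']*1.5,0,255).astype('u1');cv2.imwrite('pics/p2v.png',np.hstack([cv2.resize(a,(400,300)),cv2.resize(w,(400,300))]))
E
```

```text
t: 8.3
tcp_pos: [0.5177, -0.0639, 0.2363]
tool_rot: [0.706, -0.032, 0.032, -0.706]
ft_force: [0.4, 0.5, 0.1]
finger_gap: 0.999
shift [-0.0004  0.1623 -0.0011] turn [0.0001 0.0011 0.0003]
```

View pics/p2v.png

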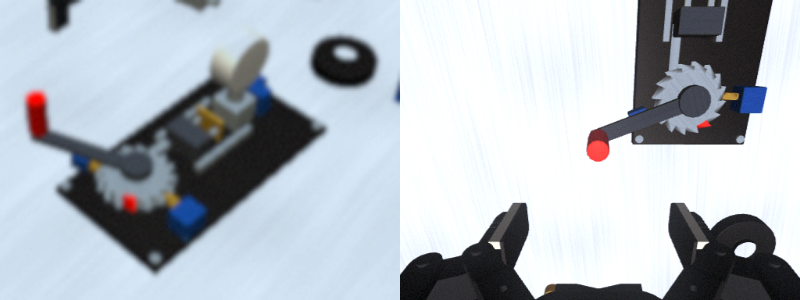

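```bash
python3 -m jog '[0,0,0,0,0.05,-0.001,1,0,0,0,0,0.1,-0.001,1,0,0,0,0,0.14,-0.001,1,0,0,0,0,0.162,-0.001,1,0,0,0,0,0.162,-0.001,-1,0,0,0,0,0.162,-0.001,-1,0,0,0,0,0.162,-0.001,-1,0,0,0,0,0.162,-0.001,-1,0,0,0,0,0.162,-0.001,-1,0,0,0,0,0.162,-0.001,-1,0,0,0,0,0.162,-0.001,-1]'
cat >> h.py <<'E'
cl=np.load('clamp.npy');hub=np.array([cl[0]+np.sin(cl[2])*.11,cl[1]-np.cos(cl[2])*.11])
def lev():
    s=read_state();p=np.array(s['tcp_pos'])[:2]-hub;a=np.arctan2(p[1],p[0]);q=(np.pi+.45+cl[2]-a+np.pi)%(2*np.pi)-np.pi
    f=np.array(s['ft_force']);t=np.array([np.sin(a),-np.cos(a)]) # advancing dir
    print('t%.2f q %.3f r %.4f  Fadv %.1f Frad %.1f Fz %.1f gap %.3f'%(s['t'],q,np.linalg.norm(p),-f[:2]@t,f[:2]@p/np.linalg.norm(p),f[2],s['finger_gap']))
def arc(q1s,q0=None,r0=.13):
    "tool shifts from present position to lever angles"
    s=read_state();R0=R.from_quat(s['tool_rot']);p=np.array(s['tcp_pos'])
    for q in q1s:
        a=np.pi+.45+cl[2]-q;w=np.array([hub[0]+r0*np.cos(a),hub[1]+r0*np.sin(a),p[2]]);print(round(q,2),R0.inv().apply(w-p).round(4))
E
python3 - <<'E'
from h import *
lev(); print(read_state()['tcp_pos'],read_state()['ft_force']); arc([0,.1,.2,.3,.4,.5,.6,.7,.8,.85])
E
```

```text
t: 9.5
tcp_pos: [0.5174, -0.066, 0.0757]
tool_rot: [-0.706, 0.032, -0.033, 0.707]
ft_force: [-3.8, 0.2, 11.9]
finger_gap: 0.29
t9.50 q 0.094 r 0.1304  Fadv -1.2 Frad 3.6 Fz 11.9 gap 0.290
[ 0.51737098 -0.06597624  0.07569761] [-3.81547763  0.1849933  11.90227911]
0 [ 0.0052 -0.     -0.0111]
0.1 [0.0001 0.     0.0009]
0.2 [-0.0037  0.      0.0133]
0.3 [-0.0063  0.      0.026 ]
0.4 [-0.0076  0.      0.0389]
0.5 [-0.0076  0.      0.0519]
0.6 [-0.0063  0.      0.0649]
0.7 [-0.0037  0.0001  0.0776]
0.8 [0.0001 0.0001 0.09  ]
0.85 [0.0025 0.0001 0.0961]
```

```bash
python3 -m jog '[0,0,0,-0.0038,0,0.0125,-1,0,0,0,-0.0064,0,0.025,-1,0,0,0,-0.0077,0,0.038,-1,0,0,0,-0.0077,0,0.051,-1]' >/dev/null; python3 -c 'from h import *;lev()'
python3 -m jog '[0,0,0,0.0013,0,0.013,-1,0,0,0,0.0039,0,0.0257,-1,0,0,0,0.0077,0,0.0381,-1]'>/dev/null; python3 -c 'from h import *;lev()'
python3 -m jog '[0,0,0,0.0025,0,0.006,-1,0,0,0,0.004,0,0.009,-1]'>/dev/null; python3 -c 'from h import *;lev();arc([0,.1,.2,.3,.4,.5,.6,.7,.8,.85,.9])
s=snap("scene","p3.png");t=snap("top","p3t.png")
a=np.clip(s["pixels"][150:270,220:380]*1.7,0,255).astype("u1");b=np.clip(t["pixels"][120:215,180:300]*1.7,0,255).astype("u1")
cv2.imwrite("pics/p3v.png",np.hstack([cv2.resize(a,(400,300),interpolation=2),cv2.resize(b,(379,300),interpolation=2)]))'
```

```text
t9.90 q 0.493 r 0.1314  Fadv 2.8 Frad 12.2 Fz 22.0 gap 0.288
t10.20 q 0.795 r 0.1321  Fadv 4.2 Frad 16.6 Fz 26.3 gap 0.288
t10.40 q 0.878 r 0.1322  Fadv 1.0 Frad 21.3 Fz 29.0 gap 0.288
0 [ 0.0031 -0.0003 -0.1114]
0.1 [-0.002  -0.0003 -0.0994]
0.2 [-0.0058 -0.0002 -0.087 ]
0.3 [-0.0084 -0.0002 -0.0742]
0.4 [-0.0096 -0.0001 -0.0613]
0.5 [-0.0096 -0.0001 -0.0483]
0.6 [-0.0083 -0.0001 -0.0354]
0.7 [-0.0057 -0.     -0.0227]
0.8 [-0.0019 -0.     -0.0103]
0.85 [ 0.0005 -0.     -0.0042]
0.9 [ 0.0032 -0.      0.0017]
```

View pics/p3v.png

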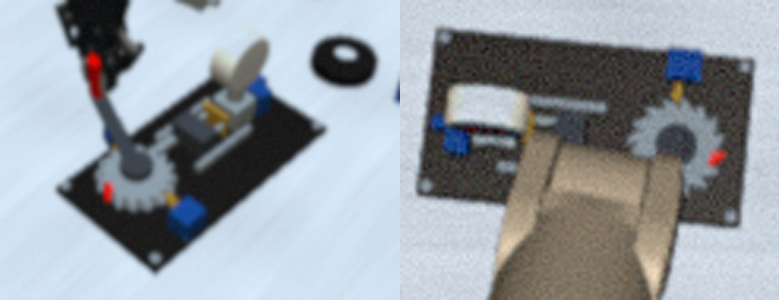

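```bash
cat >> h.py <<'E'
hub=hub+[-.0013,.0026]
def arc(q1s,r0=.13):
    s=read_state();R0=R.from_quat(s['tool_rot']);p=np.array(s['tcp_pos'])-np.array(s['ft_force'])/9000
    print('cmd est',p.round(4))
    for q in q1s:
        a=np.pi+.45+cl[2]-q;w=np.array([hub[0]+r0*np.cos(a),hub[1]+r0*np.sin(a),p[2]]);print(round(q,2),R0.inv().apply(w-p).round(4))
E
python3 -c 'from h import *;lev();print(read_state()["tcp_pos"]);arc([.9,.8,.7,.6,.5,.4,.3,.2,.1,.05,0])'
```

```text
t10.50 q 0.866 r 0.1298  Fadv 0.4 Frad 21.7 Fz 27.9 gap 0.289
[0.52841652 0.03384126 0.07552105]
cmd est [0.5305 0.0327 0.0724]
0.9 [-0.0005  0.      0.005 ]
0.8 [-0.0056 -0.     -0.007 ]
0.7 [-0.0095 -0.     -0.0194]
0.6 [-0.0121 -0.0001 -0.0321]
0.5 [-0.0134 -0.0001 -0.045 ]
0.4 [-0.0134 -0.0001 -0.058 ]
0.3 [-0.0121 -0.0002 -0.071 ]
0.2 [-0.0096 -0.0002 -0.0837]
0.1 [-0.0058 -0.0003 -0.0961]
0.05 [-0.0034 -0.0003 -0.1022]
0 [-0.0007 -0.0003 -0.1081]
```

```bash
python3 -m jog '[0,0,0,-0.0056,-0.001,-0.007,-1,0,0,0,-0.0095,-0.003,-0.0194,-1,0,0,0,-0.0127,-0.003,-0.0385,-1,0,0,0,-0.0134,-0.003,-0.058,-1,0,0,0,-0.011,-0.003,-0.0775,-1,0,0,0,-0.0058,-0.003,-0.0961,-1,0,0,0,-0.0034,-0.003,-0.1022,-1,0,0,0,-0.0007,-0.003,-0.1081,-1,0,0,0,0,-0.003,-0.1095,-1]'; python3 -c 'from h import *;lev();print(read_state()["tcp_pos"]);arc([-.03,0,.1,.2,.3,.4,.5,.6,.7,.8,.85,.9])'
```

```text
t: 11.4
tcp_pos: [0.52, -0.0749, 0.0764]
tool_rot: [-0.706, 0.032, -0.031, 0.707]
ft_force: [9.4, 20.4, -35.2]
finger_gap: 0.284
t11.40 q 0.000 r 0.1302  Fadv -15.8 Frad -16.0 Fz -35.2 gap 0.284
[ 0.52000137 -0.07493633  0.07642862]
cmd est [ 0.519  -0.0772  0.0803]
-0.03 [ 0.0028 -0.     -0.0011]
0 [0.0011 0.     0.0024]
0.1 [-0.004   0.      0.0144]
0.2 [-0.0078  0.0001  0.0268]
0.3 [-0.0103  0.0001  0.0395]
0.4 [-0.0116  0.0001  0.0525]
0.5 [-0.0116  0.0002  0.0655]
0.6 [-0.0103  0.0002  0.0784]
0.7 [-0.0077  0.0002  0.0911]
0.8 [-0.0038  0.0002  0.1035]
0.85 [-0.0014  0.0003  0.1096]
0.9 [0.0013 0.0003 0.1155]
```

```bash
sed -i 's/9000/22000/' h.py; python3 -c 'from h import *;arc([0,.1,.2,.3,.4,.5,.6,.7,.8,.85,.9])'
```

```text
cmd est [ 0.5196 -0.0759  0.078 ]
0 [0.0006 0.     0.001 ]
0.1 [-0.0045  0.      0.013 ]
0.2 [-0.0083  0.0001  0.0254]
0.3 [-0.0108  0.0001  0.0382]
0.4 [-0.0121  0.0001  0.0511]
0.5 [-0.0121  0.0002  0.0641]
0.6 [-0.0108  0.0002  0.077 ]
0.7 [-0.0082  0.0002  0.0897]
0.8 [-0.0043  0.0002  0.1021]
0.85 [-0.0019  0.0003  0.1082]
0.9 [0.0008 0.0003 0.1141]
```

```bash
L="python3 -c 'from h import *;lev()'"; python3 -m jog '[0,0,0,-0.0045,0.0015,0.013,-1,0,0,0,-0.0083,0.0015,0.0254,-1,0,0,0,-0.0108,0.0015,0.0382,-1]'>/dev/null; eval $L
python3 -m jog '[0,0,0,-0.0013,0,0.0129,-1,0,0,0,-0.0013,0,0.0259,-1]'>/dev/null; eval $L
python3 -m jog '[0,0,0,0.0013,0,0.0129,-1,0,0,0,0.0039,0,0.0256,-1]'>/dev/null; eval $L
python3 -m jog '[0,0,0,0.0039,0,0.0124,-1]'>/dev/null; eval $L
python3 -m jog '[0,0,0,0.0024,0,0.006,-1]'>/dev/null; eval $L;python3 -c 'from h import *;arc([.9,.85,.8,.7,.6,.5,.4,.3,.2,.1,0])'
```

```text
t11.70 q 0.290 r 0.1300  Fadv 2.7 Frad -3.0 Fz -11.7 gap 0.287
t11.90 q 0.494 r 0.1301  Fadv 2.0 Frad -0.8 Fz -4.1 gap 0.285
t12.10 q 0.696 r 0.1301  Fadv 2.4 Frad 5.0 Fz 0.4 gap 0.284
t12.20 q 0.796 r 0.1301  Fadv 4.5 Frad 5.2 Fz 3.4 gap 0.285
t12.30 q 0.853 r 0.1301  Fadv 1.8 Frad 7.1 Fz 3.4 gap 0.285
cmd est [0.5277 0.0324 0.0757]
0.9 [0.0023 0.     0.0056]
0.85 [-0.0004  0.     -0.0003]
0.8 [-0.0028 -0.     -0.0064]
0.7 [-0.0067 -0.     -0.0188]
0.6 [-0.0093 -0.     -0.0315]
0.5 [-0.0106 -0.     -0.0444]
0.4 [-0.0106 -0.     -0.0574]
0.3 [-0.0093 -0.     -0.0704]
0.2 [-0.0067 -0.0001 -0.0831]
0.1 [-0.0029 -0.0001 -0.0955]
0 [ 2.100e-03 -1.000e-04 -1.075e-01]
```

```bash
L="python3 -c 'from h import *;lev()'"; python3 -m jog '[0,0,0,-0.0067,0,-0.0188,-1,0,0,0,-0.01,0,-0.038,-1,0,0,0,-0.0106,0,-0.0574,-1,0,0,0,-0.008,0,-0.0768,-1,0,0,0,-0.0029,0,-0.0955,-1,0,0,0,-0.0005,0,-0.1015,-1,0,0,0,0.0021,0,-0.1077,-1,0,0,0,0.0021,0,-0.1077,-1]'>/dev/null; eval $L
python3 -m jog '[0,0,0,-0.0051,0,0.012,-1,0,0,0,-0.0089,0,0.0244,-1,0,0,0,-0.0114,0,0.0372,-1]'>/dev/null; eval $L
python3 -m jog '[0,0,0,-0.0013,0,0.0129,-1,0,0,0,-0.0013,0,0.0259,-1]'>/dev/null; eval $L
python3 -c 'from h import *;arc([.6,.7,.8,.85])'
```

```text
t13.10 q 0.001 r 0.1299  Fadv -12.8 Frad -0.8 Fz 2.6 gap 0.291
t13.40 q 0.290 r 0.1301  Fadv 5.4 Frad -4.4 Fz -5.5 gap 0.291
t13.60 q 0.487 r 0.1302  Fadv 6.4 Frad -3.2 Fz -3.9 gap 0.289
cmd est [ 0.5127 -0.0124  0.0761]
0.6 [ 0.0017 -0.      0.0144]
0.7 [ 0.0042 -0.      0.0271]
0.8 [ 0.0081 -0.      0.0395]
0.85 [ 0.0104 -0.      0.0456]
```

```bash
L="python3 -c 'from h import *;lev()'"; python3 -m jog '[0,0,0,0.0015,0,0.014,-1,0,0,0,0.004,0,0.0268,-1]'>/dev/null; eval $L
python3 -m jog '[0,0,0,0.0039,0,0.0124,-1]'>/dev/null; eval $L
python3 -m jog '[0,0,0,0.0024,0,0.006,-1]'>/dev/null; eval $L;python3 -c 'from h import *;arc([.9,.85,.8,.7,.6,.5,.4,.3,.2,.1,0])'
```

```text
t13.80 q 0.694 r 0.1303  Fadv 8.4 Frad -3.7 Fz 0.0 gap 0.287
t13.90 q 0.792 r 0.1303  Fadv 9.5 Frad -1.3 Fz 1.9 gap 0.292
t14.00 q 0.846 r 0.1302  Fadv 9.7 Frad 0.9 Fz 4.5 gap 0.289
cmd est [0.527  0.0321 0.0756]
0.9 [ 0.0029 -0.      0.0059]
0.85 [ 0.0002 -0.      0.    ]
0.8 [-0.0022  0.     -0.006 ]
0.7 [-0.006   0.     -0.0184]
0.6 [-0.0086  0.     -0.0312]
0.5 [-0.0099  0.0001 -0.0441]
0.4 [-0.0099  0.0001 -0.0571]
0.3 [-0.0086  0.0001 -0.07  ]
0.2 [-0.006   0.0001 -0.0828]
0.1 [-0.0022  0.0001 -0.0952]
0 [ 2.900e-03  1.000e-04 -1.072e-01]
```

```bash
L="python3 -c 'from h import *;lev()'"; python3 -m jog '[0,0,0,-0.0022,0,-0.006,-1,0,0,0,-0.006,0,-0.0184,-1,0,0,0,-0.0086,0,-0.0312,-1]'>/dev/null; eval $L
python3 -m jog '[0,0,0,-0.0015,0,-0.0194,-1,0,0,0,0,0,-0.0388,-1,0,0,0,0.0045,0,-0.0578,-1,0,0,0,0.0085,0,-0.07,-1,0,0,0,0.0115,0,-0.076,-1,0,0,0,0.0115,0,-0.076,-1]'>/dev/null; eval $L
python3 -c 'from h import *
t=snap("top","p4t.png");s=snap("wrist","p4w.png")
b=np.clip(t["pixels"][120:215,180:300]*1.7,0,255).astype("u1");a=np.clip(s["pixels"]*1.6,0,255).astype("u1")
cv2.imwrite("pics/p4v.png",np.hstack([cv2.resize(a,(400,300)),cv2.resize(b,(379,300),interpolation=2)]))'
```

```text
t14.30 q 0.587 r 0.1302  Fadv 4.0 Frad -1.7 Fz -0.4 gap 0.287
t14.90 q 0.002 r 0.1299  Fadv -10.1 Frad -0.9 Fz 4.6 gap 0.284
```

View pics/p4v.png

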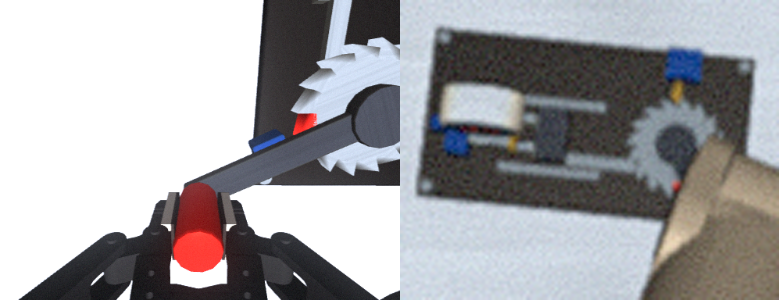

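```bash
L="python3 -c 'from h import *;lev()'"; python3 -m jog '[0,0,0,-0.0051,0,0.012,-1]'>/dev/null; eval $L; python3 -m jog '[0,0,0,-0.0038,0,0.0124,-1]'>/dev/null; eval $L; python3 -m jog '[0,0,0,-0.0022,0,0.0115,-1]'>/dev/null; eval $L;python3 -c 'from h import *;arc([0,.3,.4,.45,.5])'
```

```text
t15.10 q 0.086 r 0.1300  Fadv 5.6 Frad -4.3 Fz -4.6 gap 0.289
t15.20 q 0.189 r 0.1300  Fadv 6.9 Frad -3.8 Fz -4.9 gap 0.289
t15.30 q 0.281 r 0.1300  Fadv 8.7 Frad -0.6 Fz -1.5 gap 0.287
cmd est [ 0.5123 -0.039   0.076 ]
0 [ 0.0112  0.     -0.035 ]
0.3 [-0.0003 -0.      0.0021]
0.4 [-0.0016 -0.      0.015 ]
0.45 [-0.0018 -0.      0.0215]
0.5 [-0.0016 -0.      0.028 ]
```

```bash
L="python3 -c 'from h import *;lev()'"; python3 -m jog '[0,0,0,-0.0016,0,0.015,-1]'>/dev/null; eval $L; python3 -m jog '[0,0,0,-0.0001,0,0.0065,-1]'>/dev/null; eval $L; python3 -m jog '[0,0,0,0.0001,0,0.0065,-1]'>/dev/null; eval $L; python3 -m jog '[0,0,0,0.0005,0,0.0065,-1]'>/dev/null; eval $L;python3 -c 'from h import *;arc([0,.1,.2,.3,.4,.45,.5,.55,.6])'
```

```text
t15.40 q 0.393 r 0.1301  Fadv 9.6 Frad -2.5 Fz -2.3 gap 0.293
t15.50 q 0.451 r 0.1301  Fadv 9.8 Frad 0.1 Fz 0.5 gap 0.285
t15.60 q 0.495 r 0.1301  Fadv 8.2 Frad -1.0 Fz 0.4 gap 0.287
t15.70 q 0.543 r 0.1301  Fadv 9.8 Frad 0.3 Fz 1.3 gap 0.286
cmd est [ 0.5141 -0.0049  0.0758]
0 [ 0.0125  0.0001 -0.0691]
0.1 [ 0.0074  0.0001 -0.0572]
0.2 [ 0.0036  0.0001 -0.0447]
0.3 [ 0.001  0.    -0.032]
0.4 [-0.0003  0.     -0.0191]
0.45 [-0.0005  0.     -0.0126]
0.5 [-0.0004  0.     -0.0061]
0.55 [ 0.0001 -0.      0.0004]
0.6 [ 0.0009 -0.      0.0068]
```

```bash
L="python3 -c 'from h import *;lev()'"; python3 -m jog '[0,0,0,-0.0004,0,-0.0061,-1,0,0,0,-0.0003,0,-0.0191,-1]'>/dev/null; eval $L; python3 -m jog '[0,0,0,0.0013,0,-0.0129,-1]'>/dev/null; eval $L; python3 -m jog '[0,0,0,0.0026,0,-0.0127,-1]'>/dev/null; eval $L; python3 -m jog '[0,0,0,0.0038,0,-0.0125,-1]'>/dev/null; eval $L;  python3 -m jog '[0,0,0,0.0025,0,-0.006,-1,0,0,0,0.0049,0,-0.0119,-1,0,0,0,0.0049,0,-0.0119,-1]'>/dev/null; eval $L
```

```text
t15.90 q 0.406 r 0.1300  Fadv -0.3 Frad 0.4 Fz 2.5 gap 0.288
t16.00 q 0.301 r 0.1300  Fadv -1.6 Frad 0.5 Fz 1.8 gap 0.290
t16.10 q 0.197 r 0.1299  Fadv -2.4 Frad 2.3 Fz 4.4 gap 0.287
t16.20 q 0.093 r 0.1299  Fadv -2.3 Frad 2.1 Fz 3.6 gap 0.288
t16.50 q 0.003 r 0.1297  Fadv -7.7 Frad 6.1 Fz 11.9 gap 0.286
```

```bash
python3 -m jog '[0,0,0,0,0,0,1,0,0,0,0,0,0,1,0,0,0,0,0,0,1,0,0,0,0,-0.03,0,1,0,0,0,0,-0.08,0,1,0,0,0,0,-0.13,0,1,0,0,0,0,-0.17,0,1,0,0,0,0,-0.17,0,1,0,0,0,0,-0.17,0,1,0,0,0,0,-0.17,0,1]'
python3 -c 'from h import *
s=snap("scene","p5.png");t=snap("wrist","p5w.png");tt=snap("top","p5t.png")
im=tt["pixels"].astype(int); m=((im[...,2]>2*im[...,1]+20)&(im[...,2]>60)).astype("u1")
N,L,st,ce=cv2.connectedComponentsWithStats(m)
for i in range(1,N):
  if st[i,4]>8:
    p=ray(tt,*ce[i],.112)[:2]-hub; print(st[i,4],ce[i].round(1),"q",(np.pi+.45+cl[2]-np.arctan2(p[1],p[0])+np.pi)%(2*np.pi)-np.pi)
u,v=t["pixels"],s["pixels"][140:280,210:390]
g=lambda i:np.clip(i*1.6,0,255).astype("u1")
cv2.imwrite("pics/p5v.png",np.hstack([cv2.resize(g(v),(386,300),interpolation=2),cv2.resize(g(u),(400,300))]))'
```

```text
t: 17.5
tcp_pos: [0.5203, -0.0748, 0.2449]
tool_rot: [0.706, -0.033, 0.032, -0.706]
ft_force: [1.2, -0.0, -0.7]
finger_gap: 1.001
210 [418.4 184.8] q -1.0691128205386278
10 [263.5 179. ] q 0.5659979993958668
```

View pics/p5v.png

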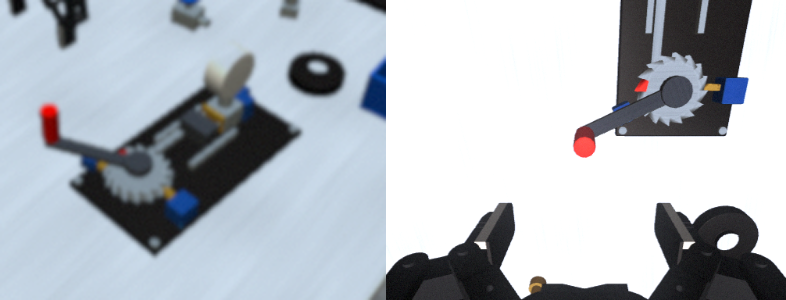

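```bash
python3 -c 'from h import *
s=load("p5w.png");im=s["pixels"].astype(int);m=((im[...,2]>2*im[...,1]+20)&(im[...,2]>60)).astype("u1")
N,L,st,ce=cv2.connectedComponentsWithStats(m);print(st[1:],ce[1:].round(1))
for z,uv in((.112,(253.4,188)),):
  p=ray(s,*uv,z)[:2]-hub;print(np.linalg.norm(p),(np.pi+.45+cl[2]-np.arctan2(p[1],p[0])+np.pi)%(2*np.pi)-np.pi)
print(close_job())'
```

```text
[[318 102  18  16 186]
 [257 164   1   1   1]
 [240 174  28  28 583]] [[327.3 109.8]
 [257.  164. ]
 [253.7 187.3]]
0.13150452130283258 0.0009049601627921788
the job is handed in; nothing more can be done
None
```

I stood the gauge upright in the clamp with its foot between the jaws and tightened the ratchet until it held firm. The lever is back at its parked position and everything is let go. The job was handed in at about 17.6 s.

- **Tightening:** The knob pushed back with up to 9.8 N on the last notch. Taking off about 2.3 N of lever drag, that is roughly 63 N on the gauge, within the 30 to 100 N range.
- **Notch check:** The third swing did not finish its second notch: the lever still pushed back about 4 N when I swung it back. I added a short fourth swing that finished it, and on the next return I felt only the lever's drag of about 2 N, so the pawl holds.
- **Final state:** The lever measured 0.001 rad from parked. The last pictures show the gauge upright between the pad and backstop, and the gripper open and clear. I did not check the positions of the other things on the bench, but nothing was steered near them.
- **Disagreements:**
  - My measured hub position turned out about 3 mm off, which caused about 20 N sideways and 30 N vertical force on the first swings, until I corrected the path.
  - The knob was hidden by the arm in the final top view, so the parked check came from the wrist camera only.

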